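Tip the sorting board: cans roll off, flat parts stay

ROBOT

A 6-joint arm with a two-finger parallel gripper is mounted at the origin on the work surface. World frame = base frame: x ahead of the robot, y to its left, z up, the work surface at z = 0. Lengths are in m, angles in rad, forces in N, time in s.
With the tool pointing down it reaches from about 0.325 to 0.9 m from the base axis. Payload 6.1 kg.
Tool frame: the origin (TCP) lies at the centre of the arm's flange, where the gripper is bolted on; the fingertips stand 182 mm ahead of it and the grasp point (between the pads) lies 164 mm ahead of it; z points along the fingers, y is the line along which they close (so a half turn about z gives the same grasp; the last joint's range is limited). The gripper opens to 87 mm and grips with 3 to 60 N. Pads are 19 mm wide; open, the fingers measure 117 mm over their backs; the gripper's body (75 mm by 190 mm) begins 51 mm behind the grasp point.
Start: joints at [-1.434, 0.22, 1.526, -0, 1.395, -0.126], TCP at [0.162, -0.604, 0.405] pointing down, gripper open.
Joint ranges: [-2.98, 2.98], [-0.91, 2.08], [0.09, 2.57], [-1.24, 4.39], [0.2, 2.65], [-2.68, 2.68]. Speed limits (rad/s): [2.57, 2.57, 3.01, 3.14, 3.14, 3.14].

INTERFACE

Orientations are given as a rotation vector (axis times angle).
In Python, from rig import manip gives the robot as it stands.
- The arm moves only by the tool jog_arm, never from a script. Its argument "series" is a list of rows, each an object with "translation": the shift along the tool's x, y, z in cm, a list of three; "angular": the turn, a rotation vector about the tool's x, y, z in rad, a list of three; "gripper": the opening, from 0 (shut) to 1 (fully open). A call has 1 to 12 rows; each row shifts and turns the commanded pose from where the row before left it, along the tool's axes as they then stand; what a row does not reach is not made up. A row lasts 1/8 s, in which the tool goes at most 62.5 mm and 10.7 degrees, less where a joint would pass 70% of its speed; a pose out of reach is approached as far as the arm can. A call with a gripper value outside its range is refused whole. The fingers move at their own pace and stop on an object; "newtons" is the grip in N (left out, the last holds). Time passes only in rows, so rows that do not move let the fingers close. It gives the time, the measured TCP pose, the force and the opening at its end, in the units of the state.
- manip.get_state(): the state, without advancing time (a new reading comes with each control period).
- manip.grab_frame(name): name is "scene" or "top" or "wrist"; returns (picture, depth): 384x512x3 uint8, red, green, blue; 384x512 float32, m along the optical axis (not along the pixel's ray), 0 where there is no reading.
- manip.camera_params(name): a dict with "fx", "fy", "cx", "cy" (pixels), "rvec" (rotation vector, rad) and "tvec" (3), from world to camera coordinates, as OpenCV has them. Camera axes: x right, y down, z forward; pixel columns grow to the right and rows downward; lengths in m; the calibration is good to about 2 mm. A picture is of the moment at which its call begins: read the wrist's pose just before it. camera_params takes no time and is no camera call; for the wrist camera it gives the pose at the moment of the call.
- manip.close_job(): hands the job in, once; it reports no verdict.
The state is a dict: "clock": time; "qpos": joint angles; "joint_vel": joint speeds; "tau": joint torques, N m; "tool_pos": TCP position; "ee_rot": TCP orientation; "contact_force": force on the tool from outside, world axes, zero at the start; "moment": the same for the moment, N m; "gripper_width": opening from 0.0 (shut) to 1.0 (fully open).
Only numpy, scipy, OpenCV 4.12 (cv2) and the standard library are available. Lean on these libraries where they do the work, as an engineer would, in place of code of your own. Each camera call takes 0.05 s, during which the arm holds its last target. There are 200 camera calls.

TASK

Lift the sorting board by its bar handle and tip it just enough that the two round cans roll off by themselves into the wooden catch bin while the two flat aluminium parts stay on it, then lower the board all the way down without letting it fall. Then pick the two flat parts off the board and put them in the grey plastic bin. Do not touch the cans with the gripper, and leave the other things on the bench where they are.

Things in the scene. Friction and masses are not known exactly. Their poses are not given: they have to be found in the camera images.
- jig: Plywood sorting jig fixed to the bench, about 315 x 430 mm. Origin on the bench under the centre of the sorting board; +x points from the handle side to the catch bin, +y along the hinge line, z up. The board's top is 85 mm above the bench and spans x -90..90, y -195..195 mm, with 12 mm high rims on all edges but the one to the catch bin. Hinge line: x = +90, z = 79 mm, parallel to y.
- catch_bin (a point): Centre of the catch bin's floor, 6 mm above the bench. This open plywood trough is part of the jig, just past the hinge (jig's +x side): inside, 105 mm along the jig's x and 400 mm along y; wall under the board's edge 66 mm high, far wall and ends 110 mm high.
- tilt_board (a joint): Tilt of the sorting board (180 x 390 x 12 mm, pale wood, 0.6 kg) in rad: 0 = level, resting on the frame; grows as the handle is lifted (0.8 at most). Nothing holds it up: let go, it falls back to 0. The cans begin to roll at about 0.07 to 0.13 rad; the flat parts start to slide somewhere between 0.43 and 0.6 rad, earlier if jerked.
- board_handle (a point): Middle of the round steel bar handle, 14 mm thick, 140 mm long, parallel to the hinge line, 45 mm out from the board's handle edge (225 mm from the hinge line), 79 mm above the bench when the board is level. Two thin rods join it to the board, 60 mm either side of the middle; clear space between bar and board. Lifting it needs about 5 to 10 N.
- motor: Round can: electric motor, steel cylinder 42 mm in diameter and 60 mm long with a thin 16 mm shaft at its +y end, lying on the board, about 0.3 kg. Origin at the middle of the cylinder on its axis; its y axis is the cylinder's axis and starts within 0.06 rad of parallel to the hinge line.
- capacitor: Round can: capacitor, cylinder 38 mm in diameter and 62 mm long in a black sleeve, with two 6 mm studs at its +y end, lying on the board, about 0.12 kg. Origin at the middle of the cylinder on its axis; y axis along the cylinder, starting within 0.06 rad of parallel to the hinge line.
- heatsink: Flat part: aluminium heat sink with fins, 90 (x) x 44 (y) x 22 mm high, lying flat on the board, about 0.14 kg. Origin at the centre of its underside, long axis x roughly along the jig's x. The outer fins are solid side faces to grip across y.
- plate: Flat part: aluminium motor mounting plate with dark holes, 90 (x) x 40 (y) x 10 mm thick, lying flat on the board, about 0.1 kg. Origin at the centre of its underside, long axis x roughly along the jig's x. The four parts lie in four lanes across the board, 88 mm apart along the jig's y, in any order.
- flat_bin: Open grey plastic bin for the flat parts, fixed to the bench, 200 (x) x 220 (y) x 50 mm high outside, walls and floor 5 mm. Origin at the centre of its underside.
- clamp: Bystander, loose on the bench, not to be moved: blue steel C-clamp lying flat, 190 x 100 x 18 mm. Origin at its underside near the middle.
- circuit_board: Bystander, loose on the bench, not to be moved: green circuit board with pin headers, 110 x 70 x 15 mm. Origin at its underside near the middle.
- multimeter: Bystander, loose on the bench, not to be moved: orange handheld multimeter, 160 x 78 x 45 mm. Origin at its underside near the middle.
- screwdriver: Bystander, loose on the bench, not to be moved: screwdriver, 180 mm long. Origin at its underside near the middle.
- wrench: Bystander, loose on the bench, not to be moved: open-ended wrench, 180 mm long. Origin at its underside near the middle.
- solder_reel: Bystander, loose on the bench, not to be moved: metal reel of solder standing on end, 64 mm wide, 48 mm high. Origin at its underside near the middle.
- jar: Bystander, loose on the bench, not to be moved: glass jar, 66 mm wide, 85 mm high. Origin at its underside near the middle.
Things that resemble listed ones, but are neither listed nor needed, are in the scene too. What is shaped like the heatsink but black or red is not meant.

How it is judged:
By the outcome, as a careful person would: the job done as asked, in the order asked, and still so for the second after the job is handed in, with the robot touching nothing.
It also fails if it takes over 72 s, if anything falls off the work surface, if the arm or the gripper's body presses on something with over 40 N, if the wrist force passes 120 N, or if a joint passes its speed limit or range.

## Working session

There is one attempt and no reset: what is moved stays moved. The work goes in short steps, Python scripts to look and compute and a tool call to move; the robot and the scene stay as the last step left them, time stands still between calls to the robot, and variables do not carry over. Pictures are saved under pics/ and viewed, on a budget of 10 in all, crops included, one or two more only if the job needs it, and the job is handed in when it is done.

Besides the shell and the picture viewer there is one more tool, called after ">>>" as name(argument=value, ...), one argument or row to a line, values as JSON. jog_arm: Moves the arm, as the interface text tells. Its arguments: {"type":"object","properties":{"series":{"type":"array"},"newtons":{"type":"number"}},"required":["series"]}

```bash
mkdir -p pics
cat > h.py <<'E'
import numpy as np, cv2
from rig import manip
def grab(n,f=None):
    P=manip.camera_params(n); im,d=manip.grab_frame(n)
    if f: cv2.imwrite('pics/'+f,im[:,:,::-1])
    np.savez('last_'+n+'.npz',im=im,d=d,**{k:np.array(v) for k,v in P.items()})
    return im,d,P
def cloud(n):
    z=np.load('last_'+n+'.npz');d=z['d'];v,u=np.mgrid[:d.shape[0],:d.shape[1]]
    c=np.stack([(u-z['cx'])/z['fx']*d,(v-z['cy'])/z['fy']*d,d],-1)
    R=cv2.Rodrigues(z['rvec'])[0]
    return (c-z['tvec'].ravel())@R, d, z['im']
E
python3 - <<'E'
from h import *
im,d,P=grab('top'); cv2.imwrite('pics/top.png',cv2.resize(im[:,:,::-1],(800,600)))
grab('scene','scene.png')
print(P,manip.get_state())
E
```

```text
{'fx': 414.0567375369267, 'fy': 414.0567375369267, 'cx': 252.42631721088048, 'cy': 186.50781081775395, 'rvec': array([ 2.19163771, -2.14258315,  0.13897607]), 'tvec': array([-0.02009233,  0.5194012 ,  1.29911629])} {'clock': 0.1, 'qpos': array([-1.43411953e+00,  2.21157791e-01,  1.52747442e+00, -1.85704337e-05,
        1.39469339e+00, -1.26091275e-01]), 'joint_vel': array([-0.00102983, -0.0002718 , -0.00338785,  0.00010246,  0.00106417,
       -0.00293987]), 'tau': array([ 8.20148980e-04, -4.95943701e+01, -3.88520837e+01,  7.02242064e-02,
        5.15288219e-02, -4.28573196e-05]), 'tool_pos': array([ 0.16231325, -0.60331371,  0.40375164]), 'ee_rot': array([-3.11279835e+00, -4.11346746e-01,  4.30979934e-05]), 'contact_force': array([ 0.23159975, -0.39321309, -0.13079997]), 'moment': array([ 0.00844283, -0.01040474,  0.00403006]), 'gripper_width': 1.001632310705929}
```

View pics/top.png

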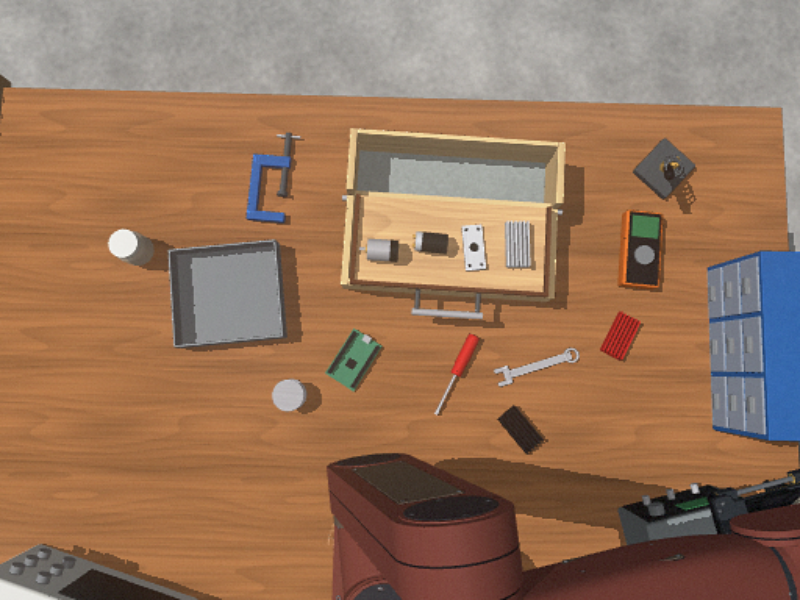

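View pics/scene.png

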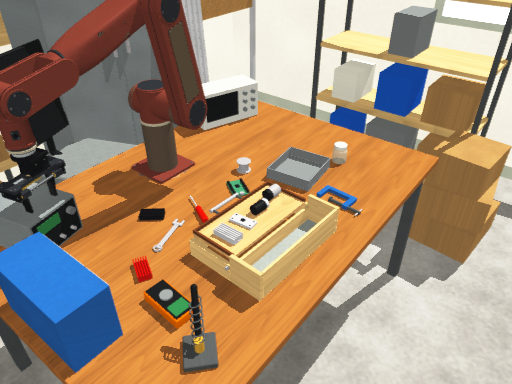

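The top view (800x600) shows the handle from (413,311) to (482,316), with the motor at (382,250), capacitor (432,243), plate (474,247) and heatsink (518,245). The grey bin is centred near (228,293). The scene view confirms this layout.

Run:
```python
from h import *
z=np.load('last_top.npz');R=cv2.Rodrigues(z['rvec'])[0];t=z['tvec'].ravel();C=-R.T@t
print('cam',C)
def px(u,v,h):
    u/=1.5625;v/=1.5625
    r=R.T@np.array([(u-z['cx'])/z['fx'],(v-z['cy'])/z['fy'],1]);return C+r*(h-C[2])/r[2]
for n,u,v,h in [('hL',413,311,.086),('hR',482,316,.086),('hM',448,313.5,.086),('hinL',342,196,.097),('hinR',562,210,.097),('plate',474,247,.095),('pl top',471,226,.095),('pl bot',476,269,.095),('hs',518,245,.107),('hs t',518,222,.107),('hs b',519,268,.107),('motor',382,250,.106),('cap',432,243,.104),('binTL',169,251,.05),('binTR',276,240,.05),('binBR',285,337,.05),('binBL',174,347,.05),('board hL',357,194,.085),('board hR',548,205,.085),('rimBL',342,286,.097),('rimBR',553,299,.097)]:
    print(n,px(u,v,h).round(4))
p,d,im=cloud('top')
for n,u,v in [('handle',448,313),('plate',474,258),('board',460,270)]:
    print(n,p[int(v/1.5625),int(u/1.5625)].round(4))
# handle fit from cloud
m=(p[...,2]>.07)&(p[...,2]<.1)&(d>0)
U,V=np.meshgrid(np.arange(512)*1.5625,np.arange(384)*1.5625)
m&=(U>405)&(U<490)&(V>304)&(V<322)
q=p[m];print(len(q),q.mean(0),np.polyfit(q[:,1],q[:,0],1),q[:,1].min(),q[:,1].max())
```

```text
cam [0.36564504 0.00593439 1.35061206]
hL [ 0.4754 -0.045   0.086 ]
hR [ 0.4687 -0.1807  0.086 ]
hM [ 0.4721 -0.1138  0.086 ]
hinL [0.6999 0.1005 0.097 ]
hinR [ 0.6826 -0.337   0.097 ]
plate [ 0.6041 -0.1627  0.095 ]
pl top [ 0.6461 -0.1564  0.095 ]
pl bot [ 0.5603 -0.167   0.095 ]
hs [ 0.6079 -0.2473  0.107 ]
hs t [ 0.6537 -0.2473  0.107 ]
hs b [ 0.5624 -0.2492  0.107 ]
motor [0.5917 0.0185 0.106 ]
cap [ 0.6083 -0.079   0.104 ]
binTL [0.5893 0.451  0.05  ]
binTR [0.6172 0.2355 0.05  ]
binBR [0.4204 0.209  0.05  ]
binBL [0.3955 0.4291 0.05  ]
board hL [0.708  0.0715 0.085 ]
board hR [ 0.6951 -0.3121  0.085 ]
rimBL [0.5202 0.0949 0.097 ]
rimBR [ 0.5043 -0.3179  0.097 ]
handle [ 0.474  -0.1116  0.0856]
plate [ 0.5833 -0.1624  0.09  ]
board [ 0.5616 -0.1354  0.0845]
230 [ 0.4745264  -0.11224416  0.08388645] [0.02097809 0.47688107] -0.18045979521527386 -0.04113393312250721
```

```bash
cat >> h.py <<'E'
from scipy.spatial.transform import Rotation as Ro
YAW=-0.039
def target(yang):  # tool z down, tool y along world angle yang
    y=np.array([np.cos(yang),np.sin(yang),0]);zz=np.array([0,0,-1.]);return Ro.from_matrix(np.stack([np.cross(y,zz),y,zz],1))
def go(p,yang):  # p = grasp point world; report tool-frame translation then rotation
    s=manip.get_state();r=Ro.from_rotvec(s['ee_rot']);T=np.array(p)+[0,0,.164]
    dt=r.inv().apply(T-s['tool_pos'])*100
    a=[(r.inv()*target(yang+k*np.pi)).as_rotvec().round(4) for k in(0,1)]
    print('t',s['clock'],'cm',dt.round(2),'rot',a,'q',s['qpos'].round(3),'F',s['contact_force'].round(2),'g',s['gripper_width'])
E
python3 -c "
from h import *
go([.473,-.112,.235],YAW)"
```

```text
t 0.1 cm [ 42.76 -39.37   0.55] rot [array([-0.0014, -0.0013, -1.269 ]), array([-1.4000e-03,  1.5000e-03,  1.8726e+00])] q [-1.434  0.221  1.527 -0.     1.395 -0.126] F [ 0.23 -0.39 -0.13] g 1.001632310705929
```

>>> jog_arm(
  series=[
    {"translation": [3.56,-3.28,0.05],"angular": [0,0,0],"gripper": 0.4},
    {"translation": [3.56,-3.28,0.05],"angular": [0,0,0],"gripper": 0.4},
    {"translation": [3.56,-3.28,0.05],"angular": [0,0,0],"gripper": 0.4},
    {"translation": [3.56,-3.28,0.05],"angular": [0,0,0],"gripper": 0.4},
    {"translation": [3.56,-3.28,0.05],"angular": [0,0,0],"gripper": 0.4},
    {"translation": [3.56,-3.28,0.05],"angular": [0,0,0],"gripper": 0.4},
    {"translation": [3.56,-3.28,0.05],"angular": [0,0,0],"gripper": 0.4},
    {"translation": [3.56,-3.28,0.05],"angular": [0,0,0],"gripper": 0.4},
    {"translation": [3.56,-3.28,0.05],"angular": [0,0,0],"gripper": 0.4},
    {"translation": [3.56,-3.28,0.05],"angular": [0,0,0],"gripper": 0.4},
    {"translation": [3.56,-3.28,0.05],"angular": [0,0,0],"gripper": 0.4},
    {"translation": [3.56,-3.28,0],"angular": [0,0,0],"gripper": 0.4},
  ],
)

```text
clock: 1.6
tool_pos: [0.4731, -0.1109, 0.3989]
ee_rot: [-3.114, -0.412, 0.0]
contact_force: [0.8, -1.8, 0.2]
gripper_width: 0.398
```

>>> jog_arm(
  series=[
    {"translation": [0,0,0],"angular": [0,0,-0.16],"gripper": 0.4},
    {"translation": [0,0,0],"angular": [0,0,-0.16],"gripper": 0.4},
    {"translation": [0,0,0],"angular": [0,0,-0.16],"gripper": 0.4},
    {"translation": [0,0,0],"angular": [0,0,-0.16],"gripper": 0.4},
    {"translation": [0,0,0],"angular": [0,0,-0.16],"gripper": 0.4},
    {"translation": [0,0,0],"angular": [0,0,-0.16],"gripper": 0.4},
    {"translation": [0,0,0],"angular": [0,0,-0.16],"gripper": 0.4},
    {"translation": [0,0,0],"angular": [0,0,-0.15],"gripper": 0.4},
    {"translation": [0,0,0],"angular": [0,0,0],"gripper": 0.4},
  ],
)

```text
clock: 2.72
tool_pos: [0.4725, -0.1124, 0.3988]
ee_rot: [-2.264, -2.177, 0.001]
contact_force: [-0.7, -1.0, 0.1]
gripper_width: 0.399
```

```bash
python3 -c "
from h import *
go([.473,-.112,.235],YAW)
im,d,P=grab('wrist'); cv2.imwrite('pics/w1.png',cv2.resize(im[:,:,::-1],(800,600)))
p,d,im=cloud('wrist')
m=(p[...,2]>.065)&(p[...,2]<.1)&(p[...,0]>.44)&(p[...,0]<.492)&(abs(p[...,1]+.11)<.1)&(d>0)
q=p[m];print(len(q),q.min(0),q.max(0))
if len(q):
  q=q[q[:,2]>.08];print(q.mean(0),np.polyfit(q[:,1],q[:,0],1),q[:,1].min(),q[:,1].max(),q[:,2].max())
"
```

```text
t 2.725 cm [ 0.04  0.05 -0.02] rot [array([-0.0008, -0.0003, -0.0003]), array([-4.0000e-04,  1.2000e-03,  3.1413e+00])] q [-0.396 -0.114  1.886 -0.     1.371 -0.357] F [-0.69 -0.95  0.08] g 0.3989433386745348
2353 [ 0.46281948 -0.18158679  0.0777829 ] [ 0.4919373  -0.04146384  0.08806558]
[ 0.47383001 -0.10687096  0.08449539] [0.03176829 0.47722512] -0.18158678789456062 -0.04146383649417081 0.08806557570782811
```

View pics/w1.png

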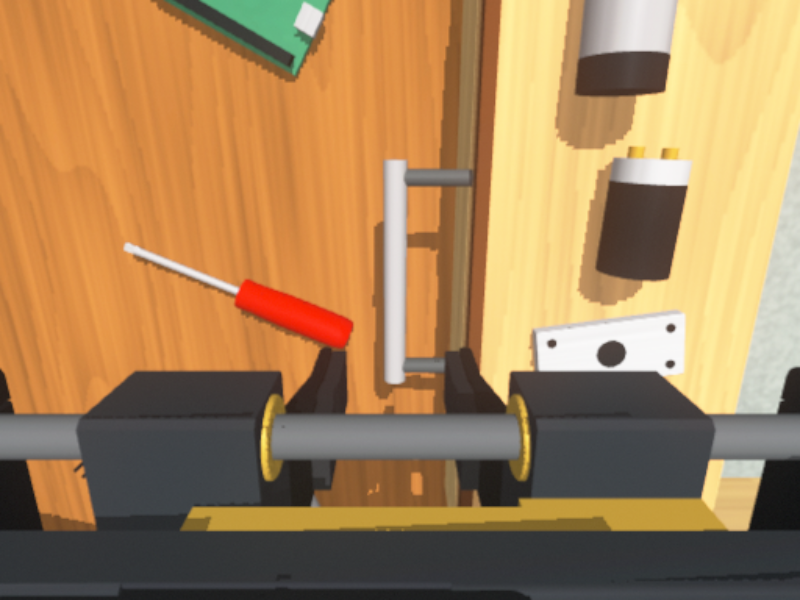

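The wrist view shows the bar upright at (396,160)–(396,382), midway between the fingers. It sits at world (0.474, -0.1115), so I can go down on it.

>>> jog_arm(
  series=[
    {"translation": [0,0.1,3],"angular": [0,0,0],"gripper": 0.4},
    {"translation": [0,0,3],"angular": [0,0,0],"gripper": 0.4},
    {"translation": [0,0,3],"angular": [0,0,0],"gripper": 0.4},
    {"translation": [0,0,2.5],"angular": [0,0,0],"gripper": 0.4},
    {"translation": [0,0,2],"angular": [0,0,0],"gripper": 0.4},
    {"translation": [0,0,1.2],"angular": [0,0,0],"gripper": 0.4},
    {"translation": [0,0,0.8],"angular": [0,0,0],"gripper": 0.4},
    {"translation": [0,0,0],"angular": [0,0,0],"gripper": 0.4},
  ],
)

```text
clock: 3.78
tool_pos: [0.4736, -0.1125, 0.2441]
ee_rot: [-2.264, -2.178, 0.0]
contact_force: [0.4, -0.4, -0.7]
gripper_width: 0.401
```

>>> jog_arm(
  series=[
    {"translation": [0,0,0],"angular": [0,0,0],"gripper": 0},
    {"translation": [0,0,0],"angular": [0,0,0],"gripper": 0},
    {"translation": [0,0,0],"angular": [0,0,0],"gripper": 0},
    {"translation": [0,0,0],"angular": [0,0,0],"gripper": 0},
  ],
  newtons=30,
)

```text
clock: 4.28
tool_pos: [0.4726, -0.1125, 0.2444]
ee_rot: [-2.261, -2.177, 0.005]
contact_force: [-8.3, -0.9, 8.0]
gripper_width: 0.147
```

>>> jog_arm(
  series=[
    {"translation": [0,0.08,-0.11],"angular": [0.005,0,0],"gripper": 0},
    {"translation": [0,0.165,-0.225],"angular": [0.01,0,0],"gripper": 0},
    {"translation": [0,0.25,-0.34],"angular": [0.015,0,0],"gripper": 0},
    {"translation": [0,0.25,-0.34],"angular": [0.015,0,0],"gripper": 0},
    {"translation": [0,0.25,-0.34],"angular": [0.015,0,0],"gripper": 0},
    {"translation": [0,0.25,-0.34],"angular": [0.015,0,0],"gripper": 0},
    {"translation": [0,0.25,-0.34],"angular": [0.015,0,0],"gripper": 0},
    {"translation": [0,0.25,-0.34],"angular": [0.015,0,0],"gripper": 0},
    {"translation": [0,0.25,-0.34],"angular": [0.015,0,0],"gripper": 0},
    {"translation": [0,0.25,-0.34],"angular": [0.015,0,0],"gripper": 0},
    {"translation": [0,0.165,-0.225],"angular": [0.01,0,0],"gripper": 0},
    {"translation": [0,0.165,-0.225],"angular": [0.01,0,0],"gripper": 0},
  ],
)

```text
clock: 5.78
tool_pos: [0.5009, -0.1136, 0.2766]
ee_rot: [-2.177, -2.096, 0.168]
contact_force: [-6.2, -2.8, -3.2]
gripper_width: 0.149
```

>>> jog_arm(
  series=[
    {"translation": [0,0,0],"angular": [0,0,0],"gripper": 0},
    {"translation": [0,0,0],"angular": [0,0,0],"gripper": 0},
    {"translation": [0,0,0],"angular": [0,0,0],"gripper": 0},
    {"translation": [0,0,0],"angular": [0,0,0],"gripper": 0},
    {"translation": [0,0,0],"angular": [0,0,0],"gripper": 0},
    {"translation": [0,0,0],"angular": [0,0,0],"gripper": 0},
  ],
)

```text
clock: 6.52
tool_pos: [0.5008, -0.1136, 0.2766]
ee_rot: [-2.177, -2.096, 0.167]
contact_force: [-7.1, -2.2, -2.1]
gripper_width: 0.148
```

```bash
python3 -c "
from h import *
im,d,P=grab('scene'); cv2.imwrite('pics/s2.png',cv2.resize(im[170:300,170:370,::-1],(800,520),interpolation=cv2.INTER_CUBIC))
print(manip.get_state())
"
```

```text
{'clock': 6.575, 'qpos': array([-0.36088563,  0.14888265,  1.8670912 , -0.05254747,  1.27741913,
       -0.30385481]), 'joint_vel': array([-1.20949913e-03,  1.00978249e-03,  6.40536376e-04,  4.45196072e-04,
        3.02120670e-04,  9.11426845e-05]), 'tau': array([ 1.89700752e+00, -4.33724713e+01, -3.82555354e+01,  1.18735168e+00,
       -8.94458089e-01, -2.09787581e-02]), 'tool_pos': array([ 0.50077529, -0.11361146,  0.27657892]), 'ee_rot': array([-2.17712076, -2.09591124,  0.16736571]), 'contact_force': array([-6.69197758, -2.37135638, -3.03671744]), 'moment': array([-0.39359968,  0.90408533,  0.08176688]), 'gripper_width': 0.14672708733346504}
```

View pics/s2.png

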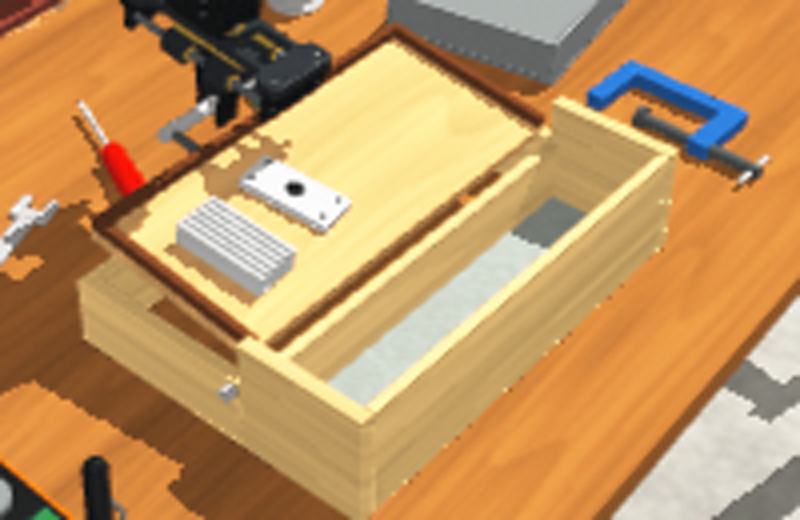

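The crop shows that both cans have left the board. The plate at (295,195) and heatsink at (235,245) are still on it. I'll lower the board by reversing the motion.

>>> jog_arm(
  series=[
    {"translation": [0,-0.165,0.225],"angular": [-0.01,0,0],"gripper": 0},
    {"translation": [0,-0.25,0.34],"angular": [-0.015,0,0],"gripper": 0},
    {"translation": [0,-0.25,0.34],"angular": [-0.015,0,0],"gripper": 0},
    {"translation": [0,-0.25,0.34],"angular": [-0.015,0,0],"gripper": 0},
    {"translation": [0,-0.25,0.34],"angular": [-0.015,0,0],"gripper": 0},
    {"translation": [0,-0.25,0.34],"angular": [-0.015,0,0],"gripper": 0},
    {"translation": [0,-0.25,0.34],"angular": [-0.015,0,0],"gripper": 0},
    {"translation": [0,-0.25,0.34],"angular": [-0.015,0,0],"gripper": 0},
    {"translation": [0,-0.25,0.34],"angular": [-0.015,0,0],"gripper": 0},
    {"translation": [0,-0.165,0.225],"angular": [-0.01,0,0],"gripper": 0},
    {"translation": [0,-0.165,0.225],"angular": [-0.01,0,0],"gripper": 0},
    {"translation": [0,-0.08,0.11],"angular": [-0.005,0,0],"gripper": 0},
  ],
)

```text
clock: 8.07
tool_pos: [0.4725, -0.1126, 0.2445]
ee_rot: [-2.261, -2.177, 0.003]
contact_force: [-8.4, -1.7, 7.6]
gripper_width: 0.151
```

>>> jog_arm(
  series=[
    {"translation": [0,0,0],"angular": [0,0,0],"gripper": 0},
    {"translation": [0,0,0],"angular": [0,0,0],"gripper": 0},
    {"translation": [0,0,0],"angular": [0,0,0],"gripper": 0},
  ],
)

```text
clock: 8.45
tool_pos: [0.4725, -0.1125, 0.2445]
ee_rot: [-2.261, -2.177, 0.004]
contact_force: [-6.4, -1.3, 1.5]
gripper_width: 0.147
```

>>> jog_arm(
  series=[
    {"translation": [0,0,0],"angular": [0,0,0],"gripper": 0.4},
    {"translation": [0,0,0],"angular": [0,0,0],"gripper": 0.4},
    {"translation": [0,0,0],"angular": [0,0,0],"gripper": 0.4},
    {"translation": [0,0,-1],"angular": [0,0,0],"gripper": 0.4},
    {"translation": [0,0,-2],"angular": [0,0,0],"gripper": 0.4},
    {"translation": [0,0,-4],"angular": [0,0,0],"gripper": 0.4},
    {"translation": [0,0,-4],"angular": [0,0,0],"gripper": 0.4},
    {"translation": [0,0,-4],"angular": [0,0,0],"gripper": 1},
    {"translation": [0,0,-3],"angular": [0,0,0],"gripper": 1},
    {"translation": [0,0,0],"angular": [0,0,0],"gripper": 1},
  ],
)

```text
clock: 9.7
tool_pos: [0.4739, -0.1127, 0.4285]
ee_rot: [2.259, 2.175, 0.005]
contact_force: [0.5, 0.2, -0.1]
gripper_width: 0.654
```

```bash
python3 -c "
from h import *
im,d,P=grab('top'); cv2.imwrite('pics/top2.png',cv2.resize(im[70:230,180:400,::-1],(800,582),interpolation=cv2.INTER_CUBIC))
go([.604,-.162,.2],YAW+np.pi/2)
p,d,im=cloud('top')
print('board z handle side', p[195-20:190,240:340,2].mean(), p[150,250],p[180,250])
"
```

```text
t 9.75 cm [-4.45 13.22  6.26] rot [array([ 0.0016,  0.0033, -1.5696]), array([ 0.0033, -0.0016,  1.5719])] q [-0.396 -0.132  1.851  0.     1.42  -0.358] F [-0.88  0.62 -0.52] g 0.7031411031288899
board z handle side 0.4393326959284377 [0.62635921 0.00231486 0.09007417] [5.33122833e-01 1.88083394e-04 8.67474216e-02]
```

View pics/top2.png

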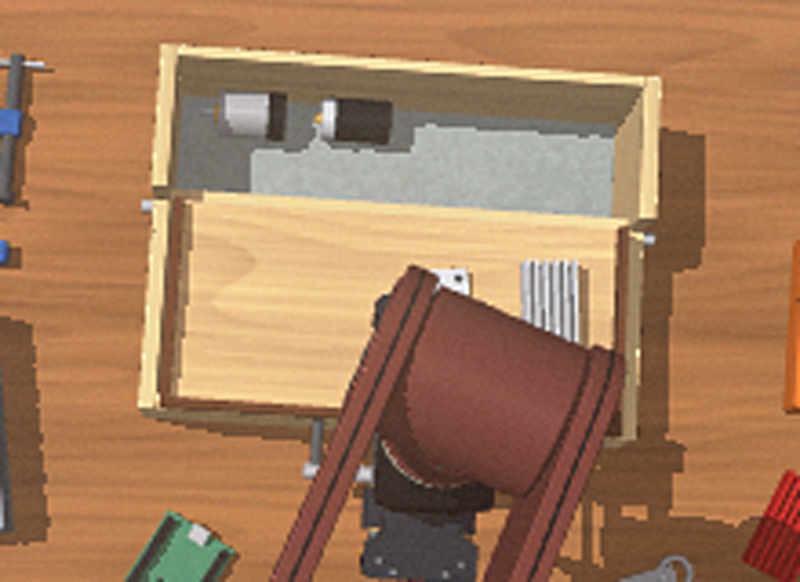

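Both cans lie in the catch bin, at (250,115) and (355,120), and the board looks level. Next I'll turn the gripper and look at the flat parts.

>>> jog_arm(
  series=[
    {"translation": [-3,0,0],"angular": [0,0,0.16],"gripper": 1},
    {"translation": [-3,0,0],"angular": [0,0,0.16],"gripper": 1},
    {"translation": [0,0,0],"angular": [0,0,0.16],"gripper": 1},
    {"translation": [0,0,0],"angular": [0,0,0.16],"gripper": 1},
    {"translation": [0,0,0],"angular": [0,0,0.16],"gripper": 1},
    {"translation": [0,0,0],"angular": [0,0,0.16],"gripper": 1},
    {"translation": [0,0,0],"angular": [0,0,0.16],"gripper": 1},
    {"translation": [0,0,0],"angular": [0,0,0.16],"gripper": 1},
    {"translation": [0,0,0],"angular": [0,0,0.16],"gripper": 1},
    {"translation": [0,0,0],"angular": [0,0,0.13],"gripper": 1},
    {"translation": [0,0,0],"angular": [0,0,0],"gripper": 1},
  ],
)

```text
clock: 11.12
tool_pos: [0.4658, -0.1717, 0.4231]
ee_rot: [-3.14, 0.057, 0.004]
contact_force: [0.0, -0.1, 0.3]
gripper_width: 1.001
```

```bash
cat > m.py <<'E'
from h import *
p,d,im=cloud('wrist')
J=np.array([.609,-.117]);c,s=np.cos(YAW),np.sin(YAW)
a=(p[...,:2]-J)@np.array([[c,-s],[s,c]])  # jig coords
b=(d>0)&(abs(a[...,0])<.08)&(abs(a[...,1])<.18)
zb=np.median(p[...,2][b]);print('board z',zb)
m=(b&(p[...,2]>zb+.006)&(p[...,2]<zb+.03)).astype(np.uint8)
n,L,st,ce=cv2.connectedComponentsWithStats(m)
for i in range(1,n):
    if st[i,4]<300: continue
    q=p[L==i]; top=q[q[:,2]>np.percentile(q[:,2],60)-.004]
    r=cv2.minAreaRect((top[:,:2]*1000).astype(np.float32))
    print(i,st[i,4],ce[i].round(),'z',np.percentile(q[:,2],80).round(4),'rect',r)
E
python3 -c "
from h import *
im,d,P=grab('wrist'); cv2.imwrite('pics/w2.png',cv2.resize(im[:,:,::-1],(800,600)))
go([.604,-.162,.2],YAW-np.pi/2)
import m"
```

```text
t 11.175 cm [13.78 -1.44  5.9 ] rot [array([-0.0011,  0.002 ,  0.0045]), array([-3.1000e-03, -1.7000e-03, -3.1371e+00])] q [-0.512 -0.103  1.83   0.     1.417  1.093] F [-0.23  0.47  0.17] g 1.0031938036220647
board z 0.08532549015296938
1 3496 [238.  38.] z 0.0958 rect ((591.19287109375, -162.09860229492188), (64.97795867919922, 39.96023178100586), 5.801532745361328)
2 3107 [337.  31.] z 0.1072 rect ((591.4466552734375, -247.05284118652344), (50.034114837646484, 44.677120208740234), 1.2007406949996948)
```

View pics/w2.png

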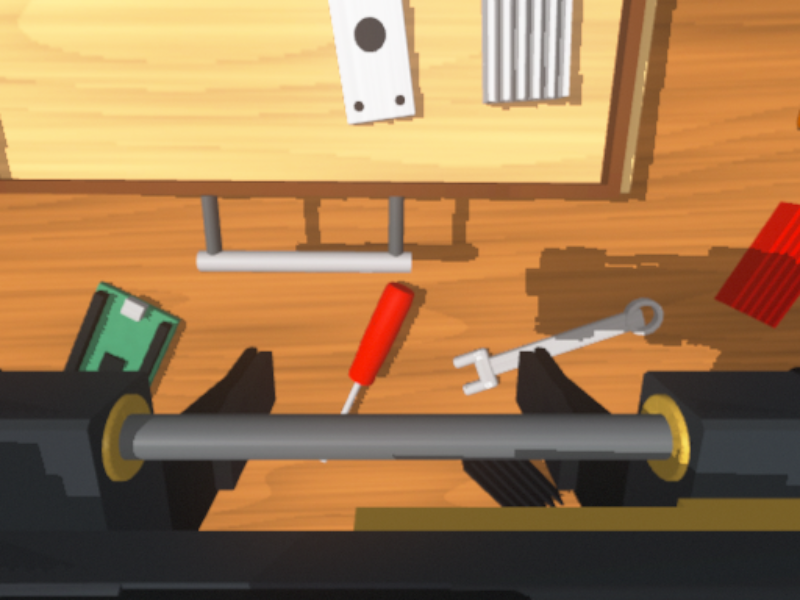

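The wrist view shows the plate at (370,35), turned by about 0.10 rad, and the heatsink at (528,45), nearly straight. The fits put their centres at about (0.604,-0.161) and (0.610,-0.247). I'll pick the plate first.

>>> jog_arm(
  series=[
    {"translation": [0,0,0],"angular": [0,0,-0.137],"gripper": 0.75},
    {"translation": [0,0,0],"angular": [0,0,0],"gripper": 0.75},
  ],
)

```text
clock: 11.42
tool_pos: [0.466, -0.1718, 0.424]
ee_rot: [-3.137, -0.158, 0.001]
contact_force: [0.9, 1.0, -0.1]
gripper_width: 0.85
```

```bash
python3 -c "
from h import *
go([.604,-.161,.105],.101-np.pi/2)"
```

```text
t 11.425 cm [13.85  0.32 15.49] rot [array([-0.0006,  0.0009, -0.0003]), array([1.4000e-03, 1.0000e-03, 3.1413e+00])] q [-0.512 -0.104  1.829  0.     1.417  0.958] F [ 0.87  1.05 -0.13] g 0.8504236114895727
```

>>> jog_arm(
  series=[
    {"translation": [4,0.1,0],"angular": [0,0,0],"gripper": 0.75},
    {"translation": [4,0.1,0],"angular": [0,0,0],"gripper": 0.75},
    {"translation": [4,0.1,1],"angular": [0,0,0],"gripper": 0.75},
    {"translation": [1.85,0,3],"angular": [0,0,0],"gripper": 0.75},
    {"translation": [0,0,4],"angular": [0,0,0],"gripper": 0.75},
    {"translation": [0,0,3.5],"angular": [0,0,0],"gripper": 0.75},
    {"translation": [0,0,2],"angular": [0,0,0],"gripper": 0.75},
    {"translation": [0,0,1],"angular": [0,0,0],"gripper": 0.75},
    {"translation": [0,0,0.6],"angular": [0,0,0],"gripper": 0.75},
    {"translation": [0,0,0.3],"angular": [0,0,0],"gripper": 0.75},
    {"translation": [0,0,0],"angular": [0,0,0],"gripper": 0.75},
  ],
)

```text
clock: 12.8
tool_pos: [0.6045, -0.1612, 0.2714]
ee_rot: [3.137, 0.156, 0.002]
contact_force: [0.3, 0.4, 0.6]
gripper_width: 0.75
```

>>> jog_arm(
  series=[
    {"translation": [0,0,0],"angular": [0,0,0],"gripper": 0.2},
    {"translation": [0,0,0],"angular": [0,0,0],"gripper": 0.2},
    {"translation": [0,0,0],"angular": [0,0,0],"gripper": 0.2},
    {"translation": [0,0,0],"angular": [0,0,0],"gripper": 0.2},
    {"translation": [0,0,0],"angular": [0,0,0],"gripper": 0.2},
  ],
  newtons=25,
)

```text
clock: 13.42
tool_pos: [0.6043, -0.1611, 0.2708]
ee_rot: [3.138, 0.157, 0.0]
contact_force: [-1.5, 0.2, 1.4]
gripper_width: 0.455
```

>>> jog_arm(
  series=[
    {"translation": [0,0,-0.5],"angular": [0,0,0],"gripper": 0.2},
    {"translation": [0,0,-1],"angular": [0,0,0],"gripper": 0.2},
    {"translation": [0,0,-2],"angular": [0,0,0],"gripper": 0.2},
    {"translation": [0,0,-3],"angular": [0,0,0],"gripper": 0.2},
    {"translation": [0,0,-3],"angular": [0,0,0],"gripper": 0.2},
    {"translation": [0,0,-2],"angular": [0,0,0],"gripper": 0.2},
    {"translation": [0,0,-1],"angular": [0,0,0],"gripper": 0.2},
    {"translation": [0,0,0],"angular": [0,0,0],"gripper": 0.2},
  ],
)

```text
clock: 14.42
tool_pos: [0.6043, -0.1611, 0.3962]
ee_rot: [3.137, 0.157, 0.001]
contact_force: [0.0, -0.6, -0.9]
gripper_width: 0.455
```

```bash
python3 -c "
from h import *
go([.500,.376,.032],.101-np.pi/2)"
```

```text
t 14.425 cm [ -5.05 -54.5   19.99] rot [array([ 0.0005, -0.0009, -0.0012]), array([-1.4000e-03, -8.0000e-04,  3.1404e+00])] q [-0.387  0.227  1.535 -0.     1.379  1.084] F [ 0.02 -0.56 -0.89] g 0.45459195006599223
```

>>> jog_arm(
  series=[
    {"translation": [-0.2,-2.5,0],"angular": [0,0,0],"gripper": 0.2},
    {"translation": [-0.45,-4.5,0],"angular": [0,0,0],"gripper": 0.2},
    {"translation": [-0.45,-5,0],"angular": [0,0,0],"gripper": 0.2},
    {"translation": [-0.45,-5,0],"angular": [0,0,0],"gripper": 0.2},
    {"translation": [-0.45,-5,0],"angular": [0,0,0],"gripper": 0.2},
    {"translation": [-0.45,-5,0],"angular": [0,0,0],"gripper": 0.2},
    {"translation": [-0.45,-5,0],"angular": [0,0,0],"gripper": 0.2},
    {"translation": [-0.45,-5,0],"angular": [0,0,0],"gripper": 0.2},
    {"translation": [-0.45,-5,0],"angular": [0,0,0],"gripper": 0.2},
    {"translation": [-0.45,-5,0],"angular": [0,0,0],"gripper": 0.2},
    {"translation": [-0.45,-4.5,0],"angular": [0,0,0],"gripper": 0.2},
    {"translation": [-0.35,-3,0],"angular": [0,0,0],"gripper": 0.2},
  ],
)

```text
clock: 15.92
tool_pos: [0.4975, 0.3788, 0.3939]
ee_rot: [3.137, 0.16, -0.004]
contact_force: [0.0, -0.7, -1.2]
gripper_width: 0.451
```

>>> jog_arm(
  series=[
    {"translation": [0,0,3],"angular": [0,0,0],"gripper": 0.2},
    {"translation": [0,0,4],"angular": [0,0,0],"gripper": 0.2},
    {"translation": [0,0,4],"angular": [0,0,0],"gripper": 0.2},
    {"translation": [0,0,3],"angular": [0,0,0],"gripper": 0.2},
    {"translation": [0,0,2],"angular": [0,0,0],"gripper": 0.2},
    {"translation": [0,0,0],"angular": [0,0,0],"gripper": 0.2},
  ],
)

```text
clock: 16.68
tool_pos: [0.4983, 0.376, 0.2332]
ee_rot: [3.136, 0.157, -0.007]
contact_force: [-0.6, 0.3, -0.9]
gripper_width: 0.454
```

```bash
python3 -c "
from h import *
go([.500,.376,.029],.101-np.pi/2)
im,d,P=grab('wrist'); cv2.imwrite('pics/w3.png',cv2.resize(im[:,:,::-1],(800,600)))"
```

```text
t 16.675 cm [0.19 0.01 4.02] rot [array([ 0.0018,  0.0044, -0.0008]), array([ 6.9000e-03, -2.8000e-03,  3.1408e+00])] q [0.52  0.392 1.655 0.    1.099 1.991] F [-0.65  0.26 -0.86] g 0.45440071042819563
```

View pics/w3.png

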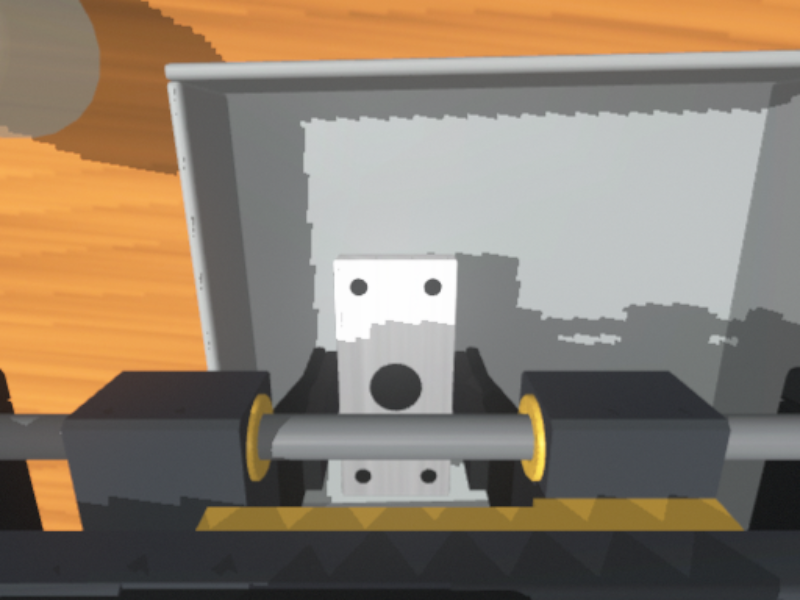

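The plate is held level, centred at (395,385), and is inside the bin outline. I'll lower it and release.

>>> jog_arm(
  series=[
    {"translation": [0.1,0,2],"angular": [0,0,0],"gripper": 0.2},
    {"translation": [0,0,1.2],"angular": [0,0,0],"gripper": 0.2},
    {"translation": [0,0,0.7],"angular": [0,0,0],"gripper": 0.2},
    {"translation": [0,0,0],"angular": [0,0,0],"gripper": 0.2},
    {"translation": [0,0,0.1],"angular": [0,0,0],"gripper": 0.2},
    {"translation": [0,0,0],"angular": [0,0,0],"gripper": 0.62},
    {"translation": [0,0,0],"angular": [0,0,0],"gripper": 0.62},
    {"translation": [0,0,0],"angular": [0,0,0],"gripper": 0.62},
  ],
)

```text
clock: 17.73
tool_pos: [0.5008, 0.3764, 0.196]
ee_rot: [-3.137, -0.157, -0.001]
contact_force: [-0.8, 0.2, 0.2]
gripper_width: 0.607
```

>>> jog_arm(
  series=[
    {"translation": [0,0,-2],"angular": [0,0,0],"gripper": 0.62},
    {"translation": [0,0,-4],"angular": [0,0,0],"gripper": 0.62},
    {"translation": [0,0,-5],"angular": [0,0,0],"gripper": 0.75},
    {"translation": [0,0,-5],"angular": [0,0,0],"gripper": 0.75},
    {"translation": [0,0,-3],"angular": [0,0,0],"gripper": 0.75},
    {"translation": [0,0,0],"angular": [0,0,0.08],"gripper": 0.75},
    {"translation": [0,0,0],"angular": [0,0,0],"gripper": 0.75},
  ],
)

```text
clock: 18.6
tool_pos: [0.5007, 0.3763, 0.3877]
ee_rot: [-3.14, -0.032, -0.003]
contact_force: [-0.6, -0.4, -0.8]
gripper_width: 0.75
```

```bash
python3 -c "
from h import *
go([.609,-.247,.105],.021-np.pi/2)"
```

```text
t 18.6 cm [ 9.53 62.55 11.82] rot [array([-0.0012, -0.0022, -0.0005]), array([-3.400e-03,  1.900e-03,  3.141e+00])] q [0.519 0.234 1.542 0.    1.362 2.069] F [-0.6  -0.42 -0.76] g 0.750472702052389
```

>>> jog_arm(
  series=[
    {"translation": [0.8,4.5,0],"angular": [0,0,0],"gripper": 0.75},
    {"translation": [0.8,5.5,0],"angular": [0,0,0],"gripper": 0.75},
    {"translation": [0.8,5.5,0],"angular": [0,0,0],"gripper": 0.75},
    {"translation": [0.8,5.5,0],"angular": [0,0,0],"gripper": 0.75},
    {"translation": [0.8,5.5,0],"angular": [0,0,0],"gripper": 0.75},
    {"translation": [0.8,5.5,0],"angular": [0,0,0],"gripper": 0.75},
    {"translation": [0.8,5.5,0],"angular": [0,0,0],"gripper": 0.75},
    {"translation": [0.8,5.5,0],"angular": [0,0,0],"gripper": 0.75},
    {"translation": [0.8,5.5,0],"angular": [0,0,0],"gripper": 0.75},
    {"translation": [0.8,5.5,0],"angular": [0,0,0],"gripper": 0.75},
    {"translation": [0.8,5,0],"angular": [0,0,0],"gripper": 0.75},
    {"translation": [0.7,3.5,0],"angular": [0,0,0],"gripper": 0.75},
  ],
)

```text
clock: 20.1
tool_pos: [0.6077, -0.2491, 0.3854]
ee_rot: [-3.141, -0.032, 0.001]
contact_force: [-0.2, -0.1, -0.4]
gripper_width: 0.751
```

>>> jog_arm(
  series=[
    {"translation": [0,0,2],"angular": [0,0,0],"gripper": 0.75},
    {"translation": [0,0,2],"angular": [0,0,0],"gripper": 0.75},
    {"translation": [0,0,1],"angular": [0,0,0],"gripper": 0.75},
    {"translation": [0,0,0],"angular": [0,0,0],"gripper": 0.75},
  ],
)

```text
clock: 20.6
tool_pos: [0.6077, -0.2453, 0.3339]
ee_rot: [-3.14, -0.034, 0.004]
contact_force: [0.7, -0.7, 0.3]
gripper_width: 0.753
```

```bash
python3 -c "
from h import *
go([.609,-.247,.105],.021-np.pi/2)
grab('wrist');p,d,im=cloud('wrist')
m=(abs(p[...,2]-.107)<.006)&(abs(p[...,0]-.61)<.07)&(abs(p[...,1]+.25)<.05)&(d>0)
q=p[m];print(len(q),q.min(0),q.max(0))"
```

```text
t 20.6 cm [0.14 0.18 6.49] rot [array([-0.0016,  0.0027,  0.0005]), array([-4.2000e-03, -2.6000e-03, -3.1411e+00])] q [-0.504  0.347  1.508  0.     1.29   1.045] F [ 0.74 -0.7   0.33] g 0.7526793915887633
3628 [ 0.56618301 -0.26927758  0.10102145] [ 0.65716205 -0.22369803  0.10906102]
```

>>> jog_arm(
  series=[
    {"translation": [0.3,0.12,2.5],"angular": [0,0,0],"gripper": 0.75},
    {"translation": [0,0,2],"angular": [0,0,0],"gripper": 0.75},
    {"translation": [0,0,1.2],"angular": [0,0,0],"gripper": 0.75},
    {"translation": [0,0,0.6],"angular": [0,0,0],"gripper": 0.75},
    {"translation": [0,0,0],"angular": [0,0,0],"gripper": 0.75},
    {"translation": [0,0,0],"angular": [0,0,0],"gripper": 0.2},
    {"translation": [0,0,0],"angular": [0,0,0],"gripper": 0.2},
    {"translation": [0,0,0],"angular": [0,0,0],"gripper": 0.2},
    {"translation": [0,0,0],"angular": [0,0,0],"gripper": 0.2},
    {"translation": [0,0,0],"angular": [0,0,0],"gripper": 0.2},
  ],
  newtons=25,
)

```text
clock: 21.9
tool_pos: [0.6112, -0.2479, 0.2732]
ee_rot: [3.141, 0.031, 0.001]
contact_force: [-1.0, 0.9, 2.9]
gripper_width: 0.505
```

>>> jog_arm(
  series=[
    {"translation": [0,0,-0.5],"angular": [0,0,0],"gripper": 0.2},
    {"translation": [0,0,-1],"angular": [0,0,0],"gripper": 0.2},
    {"translation": [0,0,-2],"angular": [0,0,0],"gripper": 0.2},
    {"translation": [0,0,-3],"angular": [0,0,0],"gripper": 0.2},
    {"translation": [0,0,-3],"angular": [0,0,0],"gripper": 0.2},
    {"translation": [0,0,-2],"angular": [0,0,0],"gripper": 0.2},
    {"translation": [0,0,-1],"angular": [0,0,0],"gripper": 0.2},
    {"translation": [0,0,0],"angular": [0,0,-0.09],"gripper": 0.2},
    {"translation": [0,0,0],"angular": [0,0,0],"gripper": 0.2},
  ],
)

```text
clock: 23.02
tool_pos: [0.6109, -0.2477, 0.3969]
ee_rot: [-3.136, -0.171, 0.002]
contact_force: [0.3, -0.2, -1.6]
gripper_width: 0.505
```

```bash
python3 -c "
from h import *
go([.511,.288,.028],.111-np.pi/2)"
```

```text
t 23.025 cm [ -4.07 -54.33  20.54] rot [array([-0.0008,  0.0011, -0.0019]), array([1.8000e-03, 1.3000e-03, 3.1397e+00])] q [-0.505  0.307  1.437  0.     1.399  0.957] F [ 0.27 -0.15 -1.6 ] g 0.5046743748161346
```

>>> jog_arm(
  series=[
    {"translation": [-0.2,-2.5,0],"angular": [0,0,0],"gripper": 0.2},
    {"translation": [-0.35,-4.5,0],"angular": [0,0,0],"gripper": 0.2},
    {"translation": [-0.35,-5,0],"angular": [0,0,0],"gripper": 0.2},
    {"translation": [-0.35,-5,0],"angular": [0,0,0],"gripper": 0.2},
    {"translation": [-0.35,-5,0],"angular": [0,0,0],"gripper": 0.2},
    {"translation": [-0.35,-5,0],"angular": [0,0,0],"gripper": 0.2},
    {"translation": [-0.35,-5,0],"angular": [0,0,0],"gripper": 0.2},
    {"translation": [-0.35,-5,0],"angular": [0,0,0],"gripper": 0.2},
    {"translation": [-0.35,-5,0],"angular": [0,0,0],"gripper": 0.2},
    {"translation": [-0.35,-5,0],"angular": [0,0,0],"gripper": 0.2},
    {"translation": [-0.35,-4.3,0],"angular": [0,0,0],"gripper": 0.2},
    {"translation": [-0.35,-3,0],"angular": [0,0,0],"gripper": 0.2},
  ],
)

```text
clock: 24.52
tool_pos: [0.5105, 0.2893, 0.3968]
ee_rot: [3.137, 0.171, -0.002]
contact_force: [-0.3, -0.7, -1.7]
gripper_width: 0.501
```

>>> jog_arm(
  series=[
    {"translation": [0,0,3],"angular": [0,0,0],"gripper": 0.2},
    {"translation": [0,0,4],"angular": [0,0,0],"gripper": 0.2},
    {"translation": [0,0,4],"angular": [0,0,0],"gripper": 0.2},
    {"translation": [0,0,3],"angular": [0,0,0],"gripper": 0.2},
    {"translation": [0,0,2],"angular": [0,0,0],"gripper": 0.2},
    {"translation": [0,0,0],"angular": [0,0,0],"gripper": 0.2},
  ],
)

```text
clock: 25.28
tool_pos: [0.5105, 0.2871, 0.2357]
ee_rot: [3.136, 0.171, -0.006]
contact_force: [0.7, -0.3, -0.8]
gripper_width: 0.502
```

```bash
python3 -c "
from h import *
go([.511,.288,.031],.111-np.pi/2)
im,d,P=grab('wrist'); cv2.imwrite('pics/w4.png',cv2.resize(im[:,:,::-1],(800,600)))"
```

```text
t 25.275 cm [ 0.07 -0.09  4.07] rot [array([ 0.0011,  0.0039, -0.002 ]), array([ 6.1000e-03, -1.7000e-03,  3.1396e+00])] q [ 0.378  0.308  1.76  -0.     1.078  1.84 ] F [ 0.74 -0.26 -0.83] g 0.5024088754092518
```

View pics/w4.png

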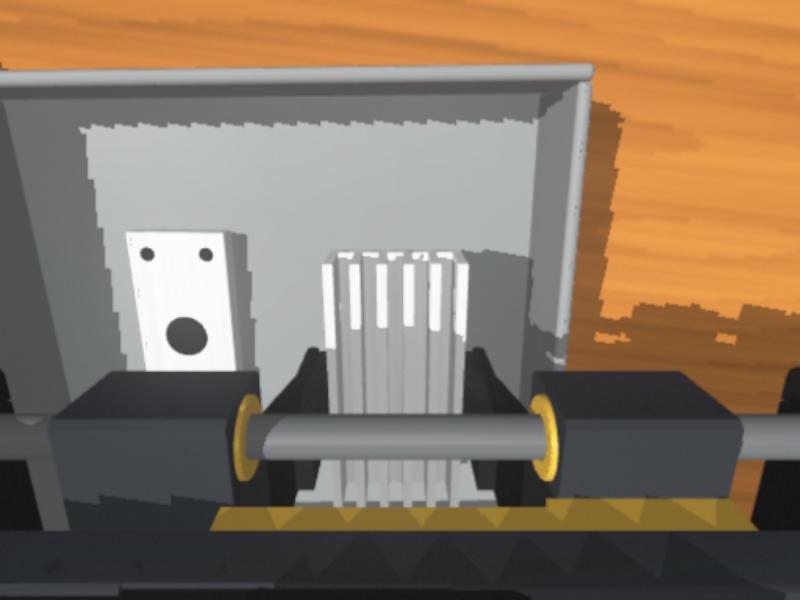

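The heatsink, at (395,380), hangs clear of both the plate at (185,300) and the bin wall. I'll lower it, release, and retreat.

>>> jog_arm(
  series=[
    {"translation": [0,0,2],"angular": [0,0,0],"gripper": 0.2},
    {"translation": [0,0,1.2],"angular": [0,0,0],"gripper": 0.2},
    {"translation": [0,0,0.6],"angular": [0,0,0],"gripper": 0.2},
    {"translation": [0,0,0.1],"angular": [0,0,0],"gripper": 0.2},
    {"translation": [0,0,0],"angular": [0,0,0],"gripper": 0.2},
    {"translation": [0,0,0],"angular": [0,0,0],"gripper": 0.65},
    {"translation": [0,0,0],"angular": [0,0,0],"gripper": 0.65},
    {"translation": [0,0,0],"angular": [0,0,0],"gripper": 0.65},
  ],
)

```text
clock: 26.32
tool_pos: [0.5115, 0.2875, 0.1991]
ee_rot: [-3.137, -0.172, -0.001]
contact_force: [0.4, -0.0, -0.1]
gripper_width: 0.641
```

>>> jog_arm(
  series=[
    {"translation": [0,0,-2],"angular": [0,0,0],"gripper": 0.65},
    {"translation": [0,0,-4],"angular": [0,0,0],"gripper": 0.65},
    {"translation": [0,0,-5],"angular": [0,0,0],"gripper": 0.65},
    {"translation": [0,0,-5],"angular": [0,0,0],"gripper": 0.65},
    {"translation": [0,0,-3],"angular": [0,0,0],"gripper": 0.65},
    {"translation": [-4,0,0],"angular": [0,0,0],"gripper": 0.65},
    {"translation": [-4,0,0],"angular": [0,0,0],"gripper": 0.65},
    {"translation": [-3,0,0],"angular": [0,0,0],"gripper": 0.65},
    {"translation": [0,0,0],"angular": [0,0,0],"gripper": 0.65},
  ],
)

```text
clock: 27.45
tool_pos: [0.4005, 0.2754, 0.3902]
ee_rot: [-3.136, -0.174, -0.003]
contact_force: [1.4, 1.4, 0.5]
gripper_width: 0.646
```

```bash
python3 -c "
from h import *
im,d,P=grab('top'); cv2.imwrite('pics/top3.png',cv2.resize(im[:,:,::-1],(800,600)))
p,d,im=cloud('top')
print(manip.get_state()['clock'],[p[r,c].round(3) for r,c in [(150,240),(178,240),(140,310),(176,330)]])
h=p[196:206,266:308];h=h[(h[...,2]>.06)&(h[...,2]<.12)];print('handle',len(h),h.mean(0),h[:,2].max())"
```

```text
27.5 [array([0.626, 0.033, 0.086]), array([0.539, 0.031, 0.082]), array([ 0.663, -0.184,  0.089]), array([ 0.552, -0.247,  0.086])]
handle 203 [ 0.47395055 -0.1152359   0.0841378 ] 0.09072648877058766
```

View pics/top3.png

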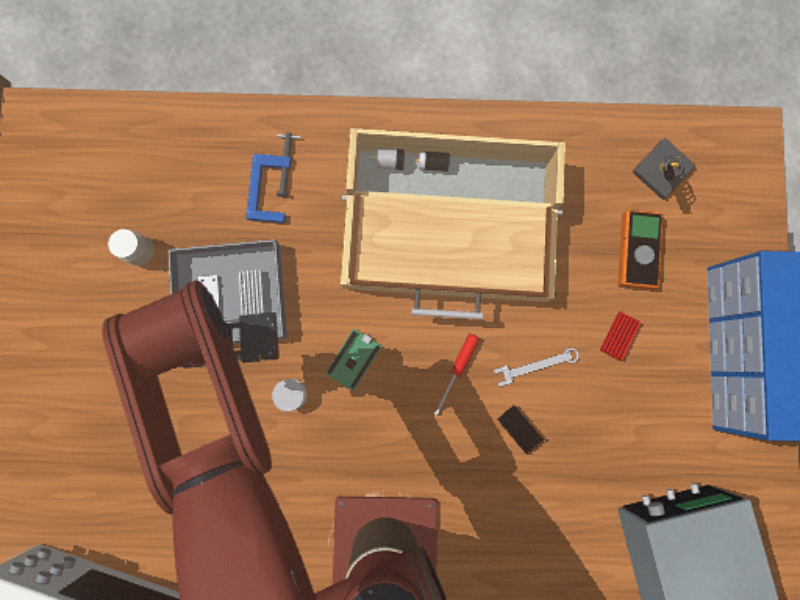

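The final top view shows the cans in the catch bin at (390,158) and (434,160), and both flat parts in the grey bin at (208,290) and (250,292). The board is level and the bystanders are where they were. I'll hand in.

```bash
python3 -c "
from h import *
print(manip.close_job())"
```

```text
the job is handed in; nothing more can be done
None
```

The job is done and handed in at 27.5 s of the 72 s allowed. I tipped the board by its handle to about 0.15 rad. Both cans rolled into the catch bin and the flat parts stayed put. I then lowered the board, still gripped, to its starting pose, and moved the plate and then the heatsink into the grey bin.

- **Placement:** the last top picture shows both cans in the catch bin, and the plate and heatsink side by side in the grey bin.
- **Board:** the last depth readings put its top at 82 to 89 mm and the handle where it started, so it is level to within the camera's noise.
- **Bystanders:** by eye, all are where they were in the first picture.
- **Forces:** I read the wrist force only at the end of each move. The components stayed under about 9 N, with the highest readings while gripping the handle.

No check failed or disagreed.

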